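# Extend the telescoping scrubber to its second stop

## Task

Get the telescoping scrubber ready to reach into the wash tank: set its flat head fully down into the slot of the steel rack so that the rack holds it, then squeeze the orange release button, draw the handle straight out to the second stop and let the button spring out to lock it there. Lift the extended scrubber clear of the rack and finish while still holding it, level and still, about 10 cm or more above the cement; do not put it down. Leave the wooden brush, the jar and the soap dish where they are.

Things in the scene. Friction and masses are not known exactly. Their poses are not given: they have to be found in the camera images.
- scrubber: the loose telescoping scrubber, about 0.4 kg; origin and axes as collar. At the start it lies collapsed and level on the cement, axis 25 mm up, standing on the lower edge of its head and on its end knob. Collar, hand grip and knob move as one; the pole with the head slides out of the collar's front. Drawn out to the second stop it balances near the collar
- collar (a point): centre, on the tool's axis, of the grey release collar: 50 mm long (x), 36 mm wide (y), 36 mm high (z). x axis: along the pole towards the flat head; y: away from the side with the orange button; z: up as it lies. An aluminium pole of diameter 18 mm leaves its front, with a neck of diameter 24 mm on the last 18 mm before the head
- blue_grip (a point): a point on the axis of the round blue hand grip (diameter 30 mm, from 25 to 207 mm behind the collar's centre), 47 mm behind the collar's centre: a place to hold the tool without touching the button. Axes as for the collar
- end_knob (a point): centre of the round grey end knob (diameter 50 mm, 37 mm long) at the back end of the handle, on the axis, 228 mm behind the collar's centre
- head (a point): centre of the scrubber's flat head, a slab 14 mm thick (x: 8 mm blue plate, 6 mm white pad), 150 mm wide (y) and 50 mm high (z), square to the pole and centred on it; 75 mm ahead of the collar's centre while collapsed. Axes parallel to the collar's
- button_face (a point): centre of the outer face of the orange release button (24 mm long in x, 20 mm high) in the -y side of the collar; it stands 8 mm proud of the collar's side, 2 mm when fully pressed
- button (a joint): button travel, m: 0 sprung out, 0.006 fully in; 3 N starts it, 7 N presses it fully. A grip across the collar's width squeezes it in. Beyond 0.004 it frees the pole. Let go between stops it stays sunk at about 0.004 and springs out by itself, locking, at the next stop
- pole (a joint): how far the pole is drawn out of the handle, m: 0 collapsed, 0.070 first stop, 0.140 second stop, also the end of the travel. It locks at each of the three with about 1.5 mm of play; with the button pressed it slides with about 2 N of friction
- slot (a point): bottom centre of the slot of the steel rack, 3 mm above the cement. Upright walls 8.5 mm either side along x, 180 mm long (y), rise 40 mm above it; lips flare above them to 31 mm apart, 50 mm above it. x axis: the way the scrubber's head must face (its handle comes out on the -x side); y along the slot; z up. Seated, the head's centre is 25 mm above this point
- rack: the steel parking rack, screwed to the cement; base 58 mm (x) by 180 mm (y), 3 mm thick; origin on the cement under the middle of the slot, axes as slot. Its slot is open at the top and the ends. The wall on the -x side has a gap 32 mm wide in its middle, open at the top, for the scrubber's neck. A fixed green caddy, 270 mm high, stands well away to the left
- scrub_brush: wooden scrub brush lying bristles down, 190 mm long (x), 50 mm wide, 40 mm high; origin under its middle. A bystander
- jar: small glass jar with a steel lid, 64 mm diameter, 85 mm high; origin at the centre of its underside. A bystander
- soap_dish: stainless steel soap dish with a pink bar of soap, 120 (x) by 85 (y) by 25 mm; origin at the centre of its underside. A bystander
Things that resemble listed ones, but are neither listed nor needed, are in the scene too. Leave any blue or purple look-alike of the rack alone.

How it is judged (in metres and radians):
On the way, in this order (a step that is already met when the one before it is completed fails the run):
1. the collapsed scrubber's flat head stands fully down in the rack's slot, handle out through the gap (z of head in the frame of slot below 0.031 m and x of head in the frame of slot between -0.006 and 0.006 m and x of collar in the frame of slot below -0.05 m and angle between the x axis of head and the x axis of slot, either way round below 0.15 rad and value of joint pole below 0.01 m), for 0.2 s.
2. with the head still in the slot, the handle is drawn out to the second stop (value of joint pole above 0.137 m and z of head in the frame of slot below 0.04 m and x of head in the frame of slot between -0.01 and 0.01 m), for 0.1 s.
At the end, for the whole second after the job is handed in: Pole drawn out to the second stop (at least 0.136 m), button sprung out (under 1.5 mm), scrubber gripped by the fingers, off the rack, head centre over 90 mm and end knob centre over 70 mm above the cement, axis level within 15 degrees, at rest (value of joint pole above 0.136 m and value of joint button below 0.0015 m and contact force between the fingers and scrubber above 3 N and height (world z) of head above 0.09 m and height (world z) of end_knob above 0.07 m and angle between collar's own x axis and vertical between 1.31 and 1.83 rad and contact force between scrubber and rack below 0.3 N and linear speed of scrubber below 0.05 m/s); the arm keeps its last pose, push and grip.
It fails at once if the wooden brush, the jar or the soap dish is shifted by more than 30 mm (distance of any of scrub_brush, jar, soap_dish from where it was at the start of the episode above 0.03 m).
It fails at once if the jar is tipped over (angle between jar's own z axis and vertical above 0.5 rad).
It also fails if it takes over 48 s, if anything falls off the work surface, if the arm or the gripper's body presses on something with over 40 N, if the wrist force passes 120 N, or if a joint passes its speed limit or range.

## Robot

A 6-joint arm with a two-finger parallel gripper is mounted at the origin on the work surface. World frame = base frame: x ahead of the robot, y to its left, z up, the work surface at z = 0. Lengths are in m, angles in degrees, forces in N, time in s.
With the tool pointing down it reaches from about 0.35 to 0.975 m from the base axis. Payload 17.4 kg.
Tool frame: the origin (TCP) lies at the centre of the arm's flange, where the gripper is bolted on; the fingertips stand 173 mm ahead of it and the grasp point (between the pads) lies 155 mm ahead of it (ctrl.hold_point_z is the z of the grasp point in the tool frame, in m); z points along the fingers, y is the direction in which the jaws open and shut (so a half turn about z gives the same grasp; the last joint's range is limited). The gripper opens to 85 mm and grips with 20 to 120 N. Pads are 22 mm wide; open, the fingers measure 114 mm over their backs; the gripper's body (76 mm by 85 mm) begins 54 mm behind the grasp point. The pads swing forward as they close: fully open they stand 13 mm farther back than shut.
Start: joints at [-66.108, 6.646, 82.598, -0, 90.757, -2.166], TCP at [0.297, -0.606, 0.405] pointing down, gripper open.
Joint ranges: [-162.19, 162.19], [-47.58, 125.68], [4.15, 143.07], [-65.23, 245.23], [0.69, 171.88], [-170.13, 170.13]. Speed limits (degrees/s): [108.29, 108.29, 127.2, 180, 180, 180].

## Interface

Orientations are given as [roll, pitch, yaw] about the fixed x, y, z axes, in that order (R = Rz(yaw) Ry(pitch) Rx(roll)).
In Python, from plant import get_obs, eyes, ctrl gives the robot as it stands.
- The arm moves only by the tool step_arm, never from a script. Its argument "plan" is a list of rows, each an object of numbers: "claw": the closure in counts, from 0 (fully open) to 255 (shut); "tx", "ty", "tz": the shift along the tool's x, y, z in cm; "yaw": the turn about the tool's z in degrees. In form: [{"claw": .., "tx": .., "ty": .., "tz": .., "yaw": ..}, ...]. A call has 1 to 12 rows; each row shifts and turns the commanded pose from where the row before left it, along the tool's axes as they then stand; what a row does not reach is not made up. A row lasts 1/8 s, in which the tool goes at most 62.5 mm and 10.7 degrees, less where a joint would pass 70% of its speed; a pose out of reach is approached as far as the arm can. A call with a gripper value outside its range is refused whole. The fingers move at their own pace and stop on an object; the grip force is fixed at half the most. Time passes only in rows, so rows that do not move let the fingers close. It gives the time, the measured TCP pose, the force and the opening at its end, in the units of the state.
- get_obs(): the state, without advancing time (a new reading comes with each control period).
- eyes.snapshot(name): name is "scene" or "top" or "wrist"; returns the picture (400x640x3 uint8, red, green, blue); there is no depth.
- eyes.get_calibration(name): a dict with "mtx" (3x3 intrinsics, pixels), "dist" ([k1, k2, p1, p2, k3] as OpenCV has them; the pictures are not rectified), "camera_from_world" (4x4, takes a point from world to camera coordinates). Camera axes: x right, y down, z forward; pixel columns grow to the right and rows downward; lengths in m; the calibration is good to about 2 mm. A picture is of the moment at which its call begins: read the wrist's pose just before it. get_calibration takes no time and is no camera call; for the wrist camera it gives the pose at the moment of the call.
- ctrl.job_done(): hands the job in, once; it reports no verdict.
Trained networks look in the newest picture that a camera, given by its name, has taken for a name from the list of things; names that differ only in an ending like _2 or _b are one class to them, and where a whole thing is asked for, a point or a joint stands for the part that bears it (a point fixed in the world has none). Each returns a list of dicts, best first, with "score" (0 to 1); they miss things now and then, are a little off and sometimes report something else, mostly with a low value. They report only what shows in the picture. A call takes as long as a camera call. They do not tell look-alikes from the thing itself.
- eyes.spot_in(camera, target): "centre" ([x, y, z] in m, in world coordinates, good to about 4 mm: the middle of the surface that is visible of it).
The state is a dict: "time": time; "joint_positions": joint angles; "joint_velocities": joint speeds; "joint_torque": joint torques, N m; "tool_pos": TCP position; "tool_rot": TCP orientation; "force": force on the tool from outside, world axes, zero at the start; "torque": the same for the moment, N m; "opening": finger opening in m.
Only numpy, scipy, OpenCV 4.12 (cv2) and the standard library are available. Lean on these libraries where they do the work, as an engineer would, in place of code of your own. Each camera call takes 0.05 s, during which the arm holds its last target.

## Working session

There is one attempt and no reset: what is moved stays moved. The work goes in short steps, Python scripts to look and compute and a tool call to move; the robot and the scene stay as the last step left them, time stands still between calls to the robot, and variables do not carry over. Pictures are saved under pics/ and viewed, and the job is handed in when it is done.

Besides the shell and the picture viewer there is one more tool, called after "Call:" in YAML: its name, and indented under it one key for each argument. step_arm: Moves the arm, as the interface text tells. Its arguments: {"type":"object","properties":{"plan":{"type":"array","items":{"type":"object","properties":{"claw":{"type":"number"},"tx":{"type":"number"},"ty":{"type":"number"},"tz":{"type":"number"},"yaw":{"type":"number"}}}}},"required":["plan"]}

```bash
ls; mkdir -p pics
python3 - <<'E'
from plant import get_obs, eyes, ctrl
import cv2
o=get_obs(); print(o['time'],o['tool_pos'],o['tool_rot'],o['opening'],ctrl.hold_point_z)
for c in ['scene','top']:
    im=eyes.snapshot(c); cv2.imwrite(f'pics/{c}0.png',im[:,:,::-1])
    k=eyes.get_calibration(c); print(c,k['mtx'],k['dist'],k['camera_from_world'])
    for t in ['scrubber','collar','blue_grip','end_knob','head','button_face','slot','rack','scrub_brush','jar','soap_dish']:
        try: print(t,[( [round(v,3) for v in d['centre']],round(d['score'],2)) for d in eyes.spot_in(c,t)])
        except Exception as e: print(t,e)
print(get_obs()['time'])
E
```

```text
pics
0.0 [ 0.29648697 -0.60640628  0.40392279] [-1.79931286e+02 -2.72275892e-03  2.60549078e+01] 0.08558120335610751 0.1547
scene [[436.97901263   0.         319.02596809]
 [  0.         436.97901263 198.0018196 ]
 [  0.           0.           1.        ]] [-0.12110172  0.          0.          0.          0.        ] [[ 0.70620583  0.7079977   0.00354594 -0.39298376]
 [ 0.4774617  -0.47254324 -0.74076528 -0.20490729]
 [-0.52278451  0.52482581 -0.67175459  1.48449501]
 [ 0.          0.          0.          1.        ]]
scrubber [([0.518, -0.168, 0.035], 0.67)]
collar [([0.523, -0.168, 0.04], 0.77)]
blue_grip [([0.524, -0.167, 0.038], 0.95)]
end_knob [([0.523, -0.169, 0.041], 0.63)]
head [([0.523, -0.061, 0.036], 0.56)]
button_face [([0.536, -0.134, 0.033], 0.58)]
slot [([0.502, 0.43, 0.027], 0.76), ([0.731, 0.43, 0.031], 0.73), ([0.358, -0.238, 0.018], 0.67), ([0.517, 0.261, 0.029], 0.66), ([0.302, 0.182, 0.021], 0.63), ([0.526, -0.165, 0.039], 0.19)]
rack [([0.735, 0.434, 0.024], 0.9), ([0.511, 0.263, 0.027], 0.74), ([0.503, 0.435, 0.028], 0.72), ([0.361, -0.239, 0.019], 0.69), ([0.3
[... 535 characters left out ...]
      0.          0.          1.        ]]
scrubber [([0.512, -0.173, 0.039], 0.56)]
collar [([0.508, -0.174, 0.039], 0.72)]
blue_grip [([0.508, -0.168, 0.043], 0.98)]
end_knob [([0.511, -0.17, 0.035], 0.7)]
head [([0.511, -0.051, 0.05], 0.88)]
button_face []
slot [([0.73, 0.437, 0.011], 0.84), ([0.513, 0.272, 0.003], 0.79), ([0.344, -0.227, 0.018], 0.77), ([0.5, 0.439, 0.013], 0.65)]
rack [([0.292, 0.18, 0.006], 0.95), ([0.5, 0.439, 0.019], 0.81), ([0.512, 0.274, 0.009], 0.75), ([0.343, -0.224, 0.013], 0.7), ([0.734, 0.44, 0.015], 0.57)]
scrub_brush [([0.733, -0.203, 0.04], 0.8)]
jar [([0.742, 0.218, 0.08], 0.86)]
soap_dish [([0.732, -0.202, 0.041], 0.64), ([0.746, -0.01, 0.019], 0.59)]
1.2
```

View pics/scene0.png

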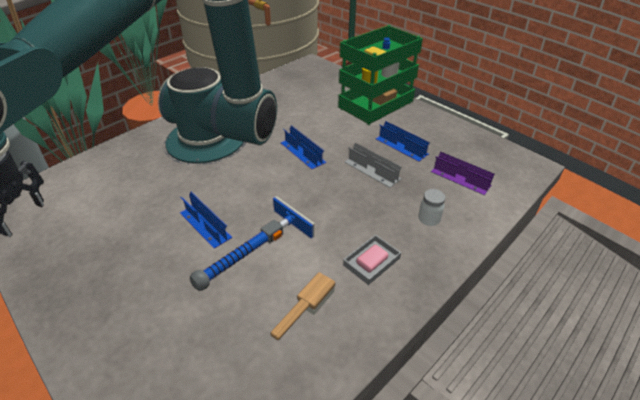

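View pics/top0.png

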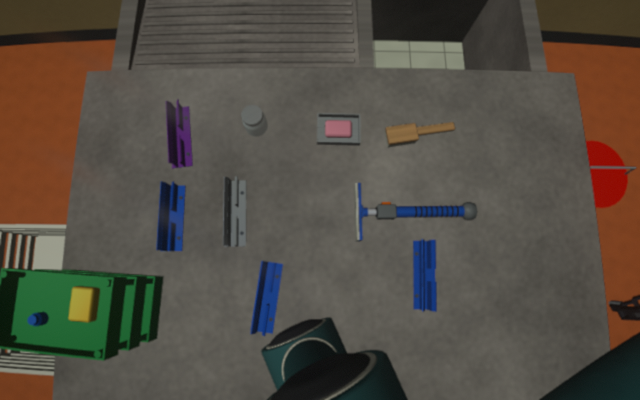

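Run:
```python
import cv2
a=cv2.imread('pics/scene0.png');b=cv2.imread('pics/top0.png')
cv2.imwrite('pics/c1.png',cv2.resize(a[135:195,335:415],None,fx=8,fy=8,interpolation=cv2.INTER_CUBIC))
cv2.imwrite('pics/c2.png',cv2.resize(b[165:260,210:270],None,fx=6,fy=6,interpolation=cv2.INTER_CUBIC))
cv2.imwrite('pics/c3.png',cv2.resize(b[170:250,345:485],None,fx=5.5,fy=5.5,interpolation=cv2.INTER_CUBIC))
```

```text
(no output)
```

View pics/c1.png

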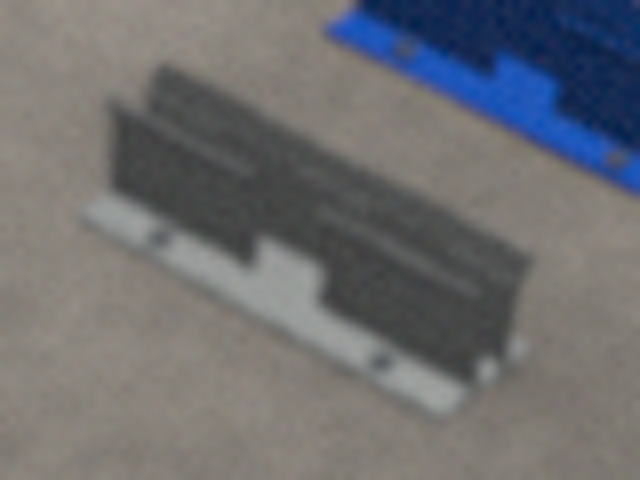

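View pics/c2.png

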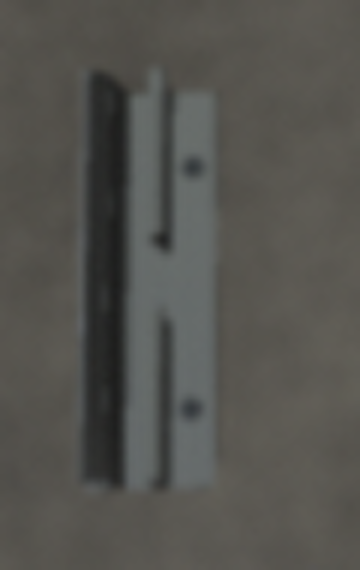

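View pics/c3.png

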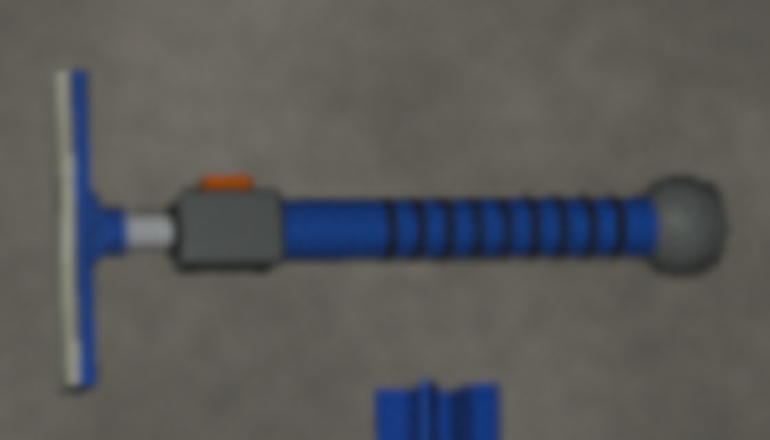

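Call:
step_arm:
  plan:
    - {"claw": 0, "yaw": -10.65}
    - {"claw": 0, "yaw": -10.65}
    - {"claw": 0, "yaw": -10.65}
    - {"claw": 0, "yaw": -10.65}
    - {"claw": 0, "yaw": -10.65}
    - {"claw": 0, "yaw": -10.65}
    - {"claw": 0, "tx": 5, "ty": 3.5}
    - {"claw": 0, "tx": 5, "ty": 3.5}
    - {"claw": 0, "tx": 5, "ty": 3.5}
    - {"claw": 0, "tx": 5, "ty": 3.5}
    - {"claw": 0, "tx": 5, "ty": 3.5}
    - {"claw": 0, "tx": 5, "ty": 3.5}

```text
invalid input
```

Run:
```python
from plant import get_obs, eyes, ctrl
import cv2,numpy as np
o=get_obs(); print(o['tool_pos'],o['tool_rot'],o['joint_positions'])
im=eyes.snapshot('wrist'); cv2.imwrite('pics/w0.png',im[:,:,::-1])
k=eyes.get_calibration('wrist'); print(k['mtx'],k['dist'],k['camera_from_world'])
print(np.linalg.inv(k['camera_from_world'])[:3,3])
```

```text
[ 0.2964763  -0.60640837  0.40470938] [1.79999815e+02 2.84813074e-03 2.60551172e+01] [-6.61102659e+01  6.64561918e+00  8.25977705e+01 -2.83935543e-03
  9.07563179e+01 -2.16542059e+00]
[[318.95808914   0.         316.35893252]
 [  0.         318.95808914 201.94812902]
 [  0.           0.           1.        ]] [-0.0401163  0.         0.         0.         0.       ] [[ 4.38066491e-01 -8.98942072e-01 -9.49363134e-04 -6.74176577e-01]
 [-8.51770057e-01 -4.15416088e-01  3.19244801e-01 -4.10664679e-02]
 [-2.87376964e-01 -1.39041811e-01 -9.47671808e-01  3.81497775e-01]
 [ 0.00000000e+00  0.00000000e+00  0.00000000e+00  1.00000000e+00]]
[ 0.36998865 -0.57006122  0.3740049 ]
```

View pics/w0.png

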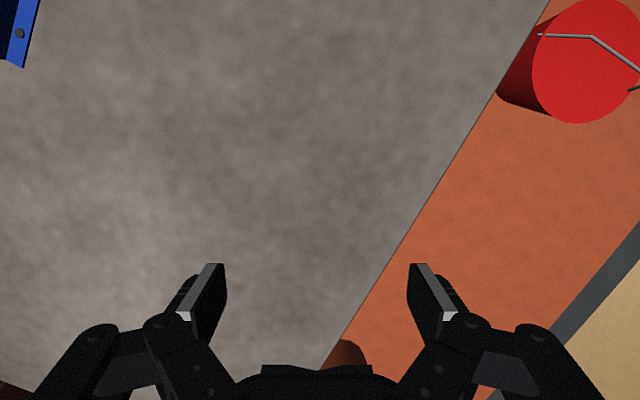

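Call:
step_arm:
  plan:
    - {"claw": 0, "tx": 0, "ty": 0, "tz": 0, "yaw": -10.65}
    - {"claw": 0, "tx": 0, "ty": 0, "tz": 0, "yaw": -10.65}
    - {"claw": 0, "tx": 0, "ty": 0, "tz": 0, "yaw": -10.65}
    - {"claw": 0, "tx": 0, "ty": 0, "tz": 0, "yaw": -10.65}
    - {"claw": 0, "tx": 0, "ty": 0, "tz": 0, "yaw": -10.65}
    - {"claw": 0, "tx": 0, "ty": 0, "tz": 0, "yaw": -10.65}
    - {"claw": 0, "tx": 5, "ty": 3.5, "tz": 0, "yaw": 0}
    - {"claw": 0, "tx": 5, "ty": 3.5, "tz": 0, "yaw": 0}
    - {"claw": 0, "tx": 5, "ty": 3.5, "tz": 0, "yaw": 0}
    - {"claw": 0, "tx": 5, "ty": 3.5, "tz": 0, "yaw": 0}
    - {"claw": 0, "tx": 5, "ty": 3.5, "tz": 0, "yaw": 0}
    - {"claw": 0, "tx": 5, "ty": 3.5, "tz": 0, "yaw": 0}

```text
time: 2.75
tool_pos: [0.5075, -0.3047, 0.405]
tool_rot: [180.0, 0.0, 90.0]
force: [0.6, -0.3, -0.8]
opening: 0.0853
```

Call:
step_arm:
  plan:
    - {"claw": 0, "tx": 5, "ty": 0, "tz": 0, "yaw": 0}
    - {"claw": 0, "tx": 5, "ty": 0, "tz": 0, "yaw": 0}
    - {"claw": 0, "tx": 4, "ty": 0, "tz": 0, "yaw": 0}
    - {"claw": 0, "tx": 0, "ty": 0, "tz": 0, "yaw": 0}
    - {"claw": 0, "tx": 0, "ty": 0, "tz": 0, "yaw": 0}

```text
time: 3.38
tool_pos: [0.5068, -0.1668, 0.4048]
tool_rot: [180.0, 0.0, 90.0]
force: [0.1, -0.5, -0.1]
opening: 0.0851
```

```bash
cat > h.py <<'E'
from plant import get_obs, eyes, ctrl
import cv2,numpy as np
def snap(c,fn):
    k=eyes.get_calibration(c); o=get_obs(); im=eyes.snapshot(c); cv2.imwrite(f'pics/{fn}.png',im[:,:,::-1])
    np.savez(f'pics/{fn}.npz',**k); print(o['time'],o['tool_pos'].round(4) if hasattr(o['tool_pos'],'round') else o['tool_pos'],o['tool_rot'],o['opening'],o['force'])
def px2w(fn,uv,z):
    k=np.load(f'pics/{fn}.npz'); uv=np.atleast_2d(np.array(uv,float)); 
    n=cv2.undistortPoints(uv[:,None],k['mtx'],k['dist'])[:,0]
    T=np.linalg.inv(k['camera_from_world']); d=np.c_[n,np.ones(len(n))]@T[:3,:3].T; c=T[:3,3]
    return c+d*((np.asarray(z)-c[2])/d[:,2])[:,None]
def w2px(fn,P):
    k=np.load(f'pics/{fn}.npz'); M=k['camera_from_world']
    r,_=cv2.Rodrigues(M[:3,:3]); return cv2.projectPoints(np.atleast_2d(np.array(P,float)),r,M[:3,3],k['mtx'],k['dist'])[0][:,0]
def spots(c,names):
    for t in names: print(c,t,[(np.round(d['centre'],4).tolist(),round(d['score'],2)) for d in eyes.spot_in(c,t)][:3])
E
python3 - <<'E'
from h import *
snap('wrist','w1'); spots('wrist',['blue_grip','collar','head','end_knob','button_face'])
E
```

```text
3.375 [ 0.5068 -0.1668  0.4048] [1.79986331e+02 2.06218214e-02 8.99753267e+01] 0.0850932278544679 [ 0.12912706 -0.49594788 -0.08013169]
wrist blue_grip [([0.5096, -0.1428, 0.0358], 0.95)]
wrist collar [([0.5186, -0.1393, 0.0375], 0.62)]
wrist head [([0.5117, -0.0632, 0.0485], 0.88), ([0.5365, -0.1327, 0.0347], 0.55), ([0.7436, -0.0248, 0.0177], 0.33)]
wrist end_knob [([0.5157, -0.1408, 0.041], 0.96)]
wrist button_face [([0.531, -0.1333, 0.0361], 0.63)]
```

View pics/w1.png

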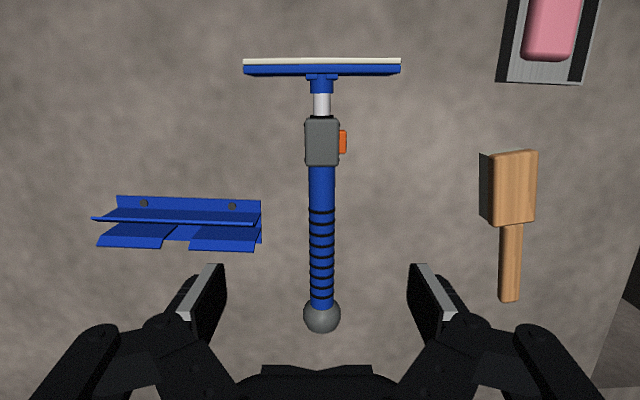

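Run:
```python
from h import *
a=cv2.imread('pics/w1.png')
cv2.imwrite('pics/w1c.png',cv2.resize(a[45:180,230:410],None,fx=4.4,fy=4.4,interpolation=cv2.INTER_CUBIC))
# guess
cy=-0.1345
for x,y,z,n in [(.511,-.145,.043,'collar'),]:
    print(n,w2px('w1',[x,y,z]))
print('collar corners',px2w('w1',[[305,118],[340,118],[305,166],[340,166]],[.043]*4).round(4))
print('head back edge',px2w('w1',[[243.5,65.5],[400.5,65.5],[243.5,58.5],[400.5,58.5]],[.05]*4).round(4))
# knob centroid silhouettes: center approx
print('knob',px2w('w1',[[321.5,316]],[.025]).round(4))
print('grip',px2w('w1',[[308.5,200],[334.5,200],[310,290],[333,290]],[.025]*4).round(4))
```

```text
collar [[320.81110141 156.00477785]]
collar corners [[ 0.495  -0.1063  0.043 ]
 [ 0.5303 -0.1063  0.043 ]
 [ 0.4943 -0.1556  0.043 ]
 [ 0.5313 -0.1557  0.043 ]]
head back edge [[ 0.4376 -0.0571  0.05  ]
 [ 0.5861 -0.0573  0.05  ]
 [ 0.438  -0.051   0.05  ]
 [ 0.5856 -0.0512  0.05  ]]
knob [[ 0.5127 -0.3605  0.025 ]]
grip [[ 0.4972 -0.1993  0.025 ]
 [ 0.5271 -0.1994  0.025 ]
 [ 0.4979 -0.3203  0.025 ]
 [ 0.5273 -0.3203  0.025 ]]
```

View pics/w1c.png

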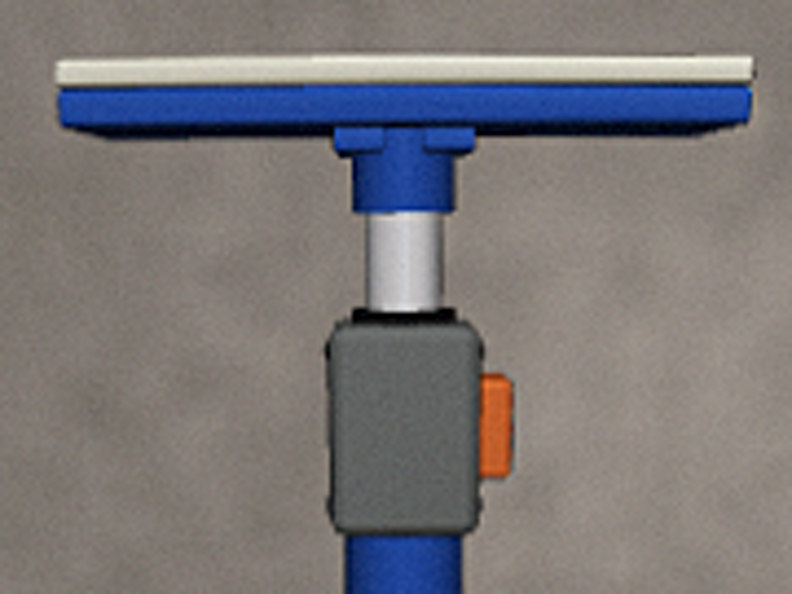

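Call:
step_arm:
  plan:
    - {"claw": 0, "tx": 5, "ty": 0, "tz": 0, "yaw": 0}
    - {"claw": 0, "tx": 5, "ty": 0, "tz": 0, "yaw": 0}
    - {"claw": 0, "tx": 5, "ty": 0, "tz": 0, "yaw": 0}
    - {"claw": 0, "tx": 5, "ty": 0, "tz": 0, "yaw": 0}
    - {"claw": 0, "tx": 5, "ty": 0, "tz": 0, "yaw": 0}
    - {"claw": 0, "tx": 5, "ty": 0, "tz": 0, "yaw": 0}
    - {"claw": 0, "tx": 2.5, "ty": 0, "tz": 0, "yaw": 0}
    - {"claw": 0, "tx": 0, "ty": 0, "tz": 0, "yaw": 0}
    - {"claw": 0, "tx": 0, "ty": 0, "tz": 0, "yaw": 0}

```text
time: 4.8
tool_pos: [0.5072, 0.1579, 0.4046]
tool_rot: [-180.0, 0.0, 89.9]
force: [-0.5, -0.8, 0.7]
opening: 0.0855
```

Run:
```python
from h import *
snap('wrist','w2'); spots('wrist',['rack','slot'])
a=cv2.imread('pics/w2.png')
```

```text
4.8 [0.5072 0.1579 0.4046] [-1.79991637e+02  1.46057836e-02  8.99364280e+01] 0.08545087839575481 [-0.48542963 -0.77321753  0.67610882]
wrist rack [([0.2902, 0.1823, 0.0082], 0.95), ([0.5159, 0.2779, 0.0067], 0.94)]
wrist slot [([0.5122, 0.2762, 0.007], 0.83), ([0.2936, 0.1858, 0.0076], 0.64)]
```

View pics/w2.png

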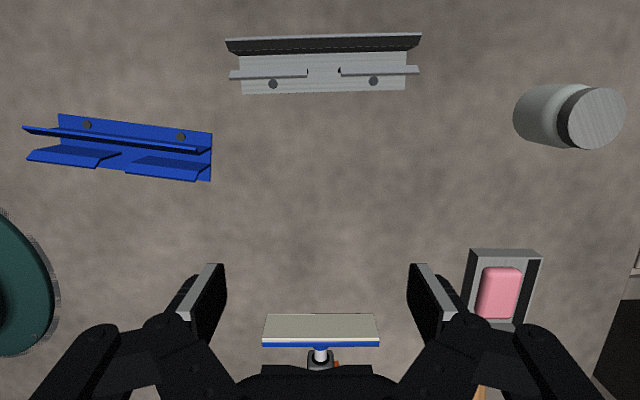

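Call:
step_arm:
  plan:
    - {"claw": 0, "tx": 4, "ty": 0, "tz": 4, "yaw": 0}
    - {"claw": 0, "tx": 4, "ty": 0, "tz": 4, "yaw": 0}
    - {"claw": 0, "tx": 2, "ty": 0.5, "tz": 4, "yaw": 0}
    - {"claw": 0, "tx": 0, "ty": 0, "tz": 2, "yaw": 0}
    - {"claw": 0, "tx": 0, "ty": 0, "tz": 0, "yaw": 0}
    - {"claw": 0, "tx": 0, "ty": 0, "tz": 0, "yaw": 0}

```text
time: 5.7
tool_pos: [0.5126, 0.2577, 0.2665]
tool_rot: [179.9, -0.0, 89.9]
force: [-0.5, 0.1, 0.7]
opening: 0.0856
```

Run:
```python
from h import *
snap('wrist','w3')
a=cv2.imread('pics/w3.png')
cv2.imwrite('pics/w3c.png',cv2.resize(a[120:290,160:480],None,fx=2.5,fy=2.5,interpolation=cv2.INTER_CUBIC))
```

```text
5.7 [0.5126 0.2577 0.2665] [ 1.79890472e+02 -4.49248878e-02  8.99002848e+01] 0.08555121710342 [-0.51191358  0.13730414  0.65978988]
```

View pics/w3.png

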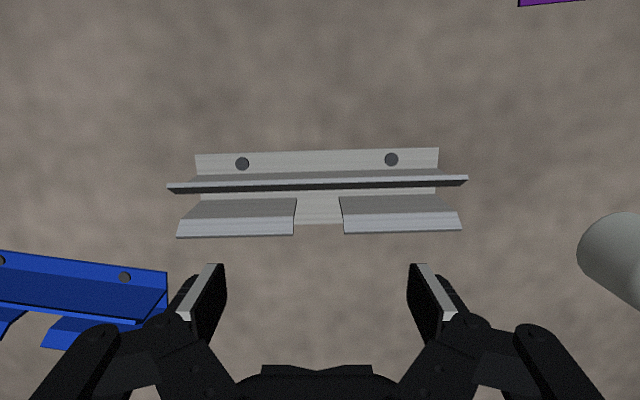

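View pics/w3c.png

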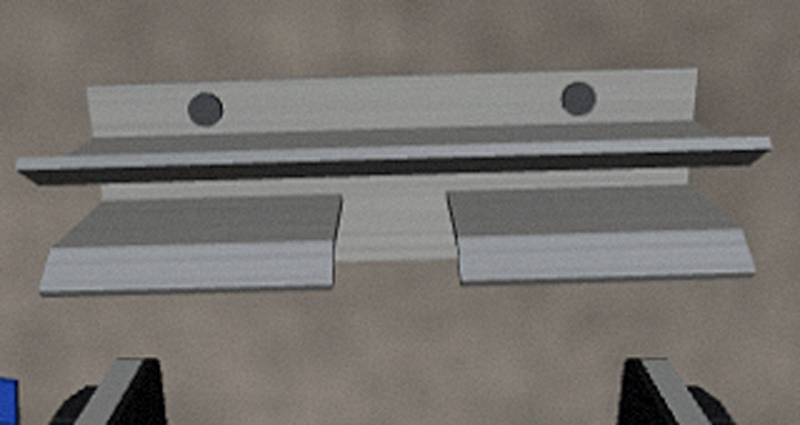

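Run:
```python
from h import *
P=lambda l:[[160+u/2.5,120+v/2.5] for u,v in l]
def show(n,l,z):
    w=px2w('w3',P(l),[z]*len(l)); d=w[-1]-w[0]; print(n,w[:,:2].round(4).tolist(),'mid',((w[0]+w[-1])/2)[:2].round(4),'len',round(float(np.hypot(*d[:2])),4),'ang',round(float(np.degrees(np.arctan2(d[1],d[0]))),2))
show('base far',[(88,87),(697,68)],.003)
show('far lip',[(16,159),(770,138)],.053)
show('near lip',[(40,293),(754,273)],.053)
show('near kink',[(54,246),(739,229)],.043)
show('gap kink',[(334,241),(458,235)],.043)
show('gap lip',[(333,285),(462,282)],.053)
show('base near gap',[(341,261),(452,259)],.003)
```

```text
base far [[0.4233, 0.2991], [0.6025, 0.3041]] mid [0.5129 0.3016] len 0.1793 ang 1.61
far lip [[0.4229, 0.2907], [0.6027, 0.2953]] mid [0.5128 0.293 ] len 0.1798 ang 1.45
near lip [[0.4237, 0.2556], [0.6038, 0.2605]] mid [0.5137 0.258 ] len 0.1802 ang 1.55
near kink [[0.4245, 0.2645], [0.603, 0.2686]] mid [0.5138 0.2665] len 0.1786 ang 1.32
gap kink [[0.4978, 0.2657], [0.5299, 0.2672]] mid [0.5139 0.2664] len 0.0321 ang 2.77
gap lip [[0.498, 0.2577], [0.5303, 0.2584]] mid [0.5142 0.2581] len 0.0323 ang 1.25
base near gap [[0.4968, 0.2435], [0.5318, 0.244]] mid [0.5143 0.2438] len 0.035 ang 0.91
```

Call:
step_arm:
  plan:
    - {"claw": 0, "tx": -5.5, "ty": 0, "tz": 0, "yaw": 0}
    - {"claw": 0, "tx": -5.5, "ty": 0, "tz": 0, "yaw": 0}
    - {"claw": 0, "tx": -5.5, "ty": 0, "tz": 0, "yaw": 0}
    - {"claw": 0, "tx": -5.5, "ty": 0, "tz": 0, "yaw": 0}
    - {"claw": 0, "tx": -5.5, "ty": 0, "tz": 0, "yaw": 0}
    - {"claw": 0, "tx": -5.5, "ty": 0, "tz": 0, "yaw": 0}
    - {"claw": 0, "tx": -5.5, "ty": 0, "tz": 0, "yaw": 0}
    - {"claw": 0, "tx": -5.2, "ty": 0, "tz": 0, "yaw": 0}
    - {"claw": 0, "tx": 0, "ty": 0, "tz": 3, "yaw": -0.1}
    - {"claw": 0, "tx": 0, "ty": 0, "tz": 3, "yaw": 0}
    - {"claw": 0, "tx": 0, "ty": 0, "tz": 1.5, "yaw": 0}
    - {"claw": 0, "tx": 0, "ty": 0, "tz": 0, "yaw": 0}

```text
time: 7.25
tool_pos: [0.5118, -0.1786, 0.1899]
tool_rot: [-180.0, -0.0, 90.1]
force: [0.6, -0.4, -0.2]
opening: 0.0854
```

Run:
```python
from h import *
snap('wrist','w4');snap('scene','s4')
a=cv2.imread('pics/s4.png')
cv2.imwrite('pics/s4c.png',cv2.resize(a[130:330,150:390],None,fx=3,fy=3,interpolation=cv2.INTER_CUBIC))
```

```text
7.25 [ 0.5118 -0.1786  0.1899] [-1.79978686e+02 -7.51288215e-03  9.00514455e+01] 0.08536477955459139 [ 0.59144593 -0.39393219 -0.19759529]
7.3 [ 0.5121 -0.1787  0.1907] [1.79953972e+02 1.92358926e-02 9.00628824e+01] 0.08571404513618158 [ 0.70353101 -0.43125517  0.65565737]
```

View pics/w4.png

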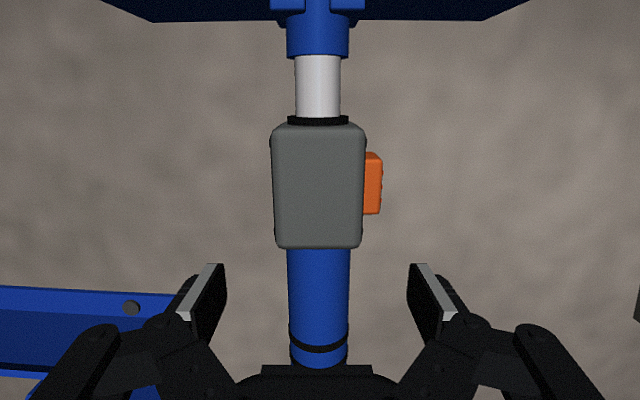

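View pics/s4c.png

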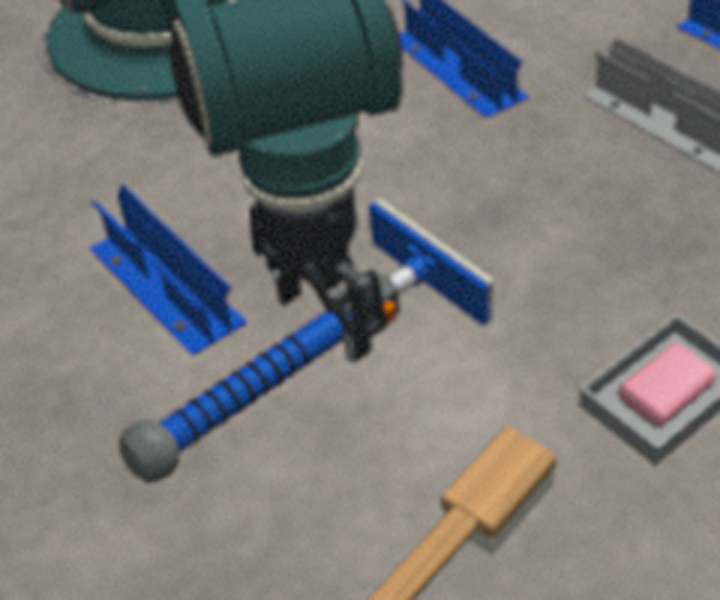

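Call:
step_arm:
  plan:
    - {"claw": 0, "tx": 0, "ty": 0, "tz": 1, "yaw": 0}
    - {"claw": 0, "tx": 0, "ty": 0, "tz": 0, "yaw": 0}
    - {"claw": 255, "tx": 0, "ty": 0, "tz": 0, "yaw": 0}
    - {"claw": 255, "tx": 0, "ty": 0, "tz": 0, "yaw": 0}
    - {"claw": 255, "tx": 0, "ty": 0, "tz": 0, "yaw": 0}
    - {"claw": 255, "tx": 0, "ty": 0, "tz": 0, "yaw": 0}
    - {"claw": 255, "tx": 0, "ty": 0, "tz": 0, "yaw": 0}
    - {"claw": 255, "tx": 0, "ty": 0, "tz": 0, "yaw": 0}
    - {"claw": 255, "tx": 0, "ty": 0, "tz": 0, "yaw": 0}
    - {"claw": 255, "tx": 0, "ty": 0, "tz": 0, "yaw": 0}

```text
time: 8.6
tool_pos: [0.5119, -0.1786, 0.1801]
tool_rot: [180.0, 0.0, 90.1]
force: [-2.9, 1.4, 6.0]
opening: 0.0282
```

Call:
step_arm:
  plan:
    - {"claw": 255, "tx": 0, "ty": 0, "tz": -1, "yaw": 0}
    - {"claw": 255, "tx": 0, "ty": 0, "tz": -3, "yaw": 0}
    - {"claw": 255, "tx": 0, "ty": 0, "tz": -4, "yaw": 0}
    - {"claw": 255, "tx": 0, "ty": 0, "tz": -2, "yaw": 0}
    - {"claw": 255, "tx": 0, "ty": 0, "tz": 0, "yaw": 0}
    - {"claw": 255, "tx": 0, "ty": 0, "tz": 0, "yaw": 0}

```text
time: 9.35
tool_pos: [0.5116, -0.1784, 0.2781]
tool_rot: [-179.9, -0.0, 90.1]
force: [-0.5, 0.3, -4.6]
opening: 0.0285
```

Run:
```python
from h import *
snap('wrist','w5');snap('scene','s5')
a=cv2.imread('pics/s5.png')
cv2.imwrite('pics/s5c.png',cv2.resize(a[100:300,150:390],None,fx=3,fy=3,interpolation=cv2.INTER_CUBIC))
```

```text
9.35 [ 0.5116 -0.1784  0.2781] [-1.79892589e+02 -4.21762509e-02  9.00597890e+01] 0.02853601057608116 [-0.4543368   0.2929487  -4.58499841]
9.4 [ 0.5116 -0.1784  0.2779] [-1.79873589e+02 -5.20869856e-02  9.00596992e+01] 0.028555676235944634 [-0.30665656  0.34695851 -4.72203775]
```

View pics/w5.png

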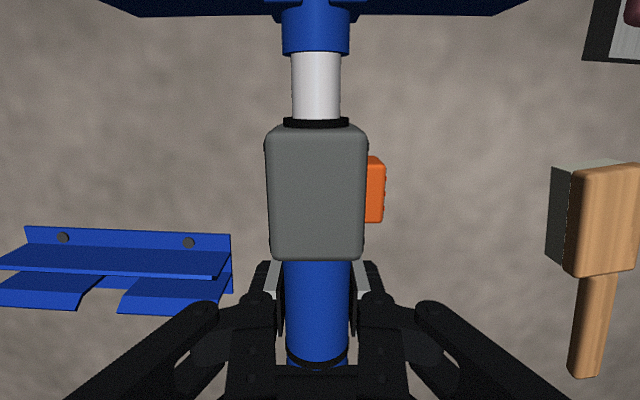

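View pics/s5c.png

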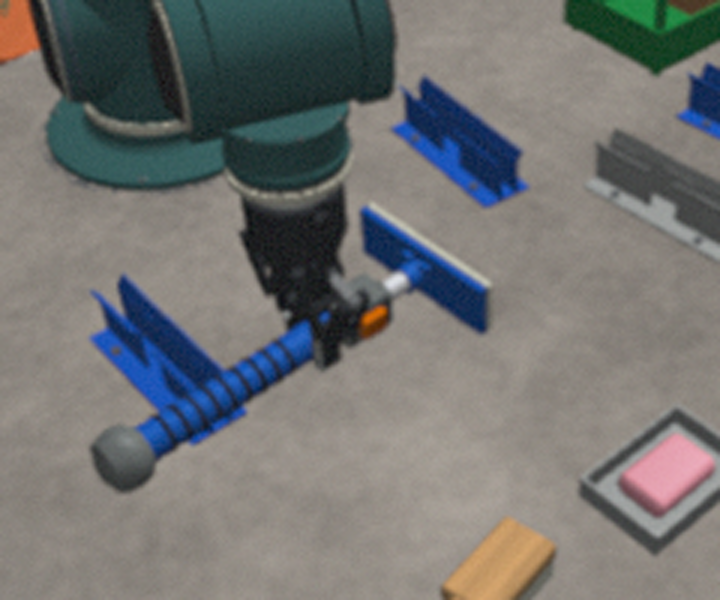

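Run:
```python
from h import *
from scipy.optimize import least_squares
# local axis coords rel collar: (x along, y width(world -x), z)
def model(p,fn):
    yc,zc,th,xc,ya=p
    c,s=np.cos(th),np.sin(th)
    L=np.array([[.025,.018,.018],[.025,-.018,.018],[-.025,.018,.018],[-.025,-.018,.018]])
    def T(l):
        x=l[:,0]*c-l[:,2]*s; z=l[:,0]*s+l[:,2]*c
        return np.c_[xc-l[:,1]-x*ya, yc+x, zc+z]
    q=w2px(fn,T(L)); n=w2px(fn,T(np.array([[.05,.012,0],[.05,-.012,0],[.05,0,.012],[.062,.075,-.025],[.062,-.075,-.025]])))
    return q,n
def res(p,fn,m):
    q,n=model(p,fn)
    r=[(q[0,1]+q[1,1])/2-m['cf'],(q[2,1]+q[3,1])/2-m['cb'],(q[0,0]+q[2,0])/2-m['cl'],(q[1,0]+q[3,0])/2-m['cr'],n[2,1]-m['nk'],(n[0,0]-m['nl'])*1,(n[1,0]-m['nr'])*1]
    return r
for fn,m,p0 in [('w4',dict(cf=122,cb=248.5,cl=272.5,cr=363,nk=57,nl=287,nr=349),[-.132,.025,0,.5125,0]),('w5',dict(cf=125,cb=262,cl=265.5,cr=368,nk=53,nl=282.5,nr=350),[-.132,.123,0,.512,0])]:
    s=least_squares(res,p0,args=(fn,m)); print(fn,s.x.round(4),np.degrees(s.x[2]).round(2),np.round(s.fun,1)); print(model(s.x,fn)[1][3:])
    k=np.load(f'pics/{fn}.npz'); print(np.linalg.inv(k['camera_from_world'])[:3,3])
```

```text
w4 [-0.1329  0.0209 -0.1008  0.5119 -0.0027] -5.78 [ 1.1 -0.1 -0.6  0.6 -1.   2.2 -2.2]
[[165.02875917  48.5536773 ]
 [470.86777975  48.41074717]]
[ 0.51155727 -0.09635343  0.1592019 ]
w5 [-0.1325  0.1211 -0.0955  0.5111  0.0048] -5.47 [ 0.9  0.7  0.8 -0.8 -1.5  2.2 -2.2]
[[151.42221234  44.3367209 ]
 [481.71665417  44.06738954]]
[ 0.51126497 -0.09613648  0.24741768]
```

Call:
step_arm:
  plan:
    - {"claw": 255, "tx": 0, "ty": 0, "tz": 0, "yaw": -1.4}
    - {"claw": 255, "tx": 1.5, "ty": 0.1, "tz": 0, "yaw": 0}
    - {"claw": 255, "tx": 4, "ty": 0.2, "tz": 0, "yaw": 0}
    - {"claw": 255, "tx": 5, "ty": 0.2, "tz": 0, "yaw": 0}
    - {"claw": 255, "tx": 5, "ty": 0.2, "tz": 0, "yaw": 0}
    - {"claw": 255, "tx": 5, "ty": 0.2, "tz": 0, "yaw": 0}
    - {"claw": 255, "tx": 5, "ty": 0.2, "tz": 0, "yaw": 0}
    - {"claw": 255, "tx": 4, "ty": 0.2, "tz": 0, "yaw": 0}
    - {"claw": 255, "tx": 2.5, "ty": 0.1, "tz": 0, "yaw": 0}
    - {"claw": 255, "tx": 1.3, "ty": 0, "tz": 2, "yaw": 0}
    - {"claw": 255, "tx": 0, "ty": 0, "tz": 1, "yaw": 0}
    - {"claw": 255, "tx": 0, "ty": 0, "tz": 0, "yaw": 0}

```text
time: 10.95
tool_pos: [0.517, 0.1541, 0.248]
tool_rot: [-179.9, 0.0, 91.4]
force: [-0.3, -0.8, -3.5]
opening: 0.0283
```

Run:
```python
from h import *
for c in ['wrist','scene','top']: snap(c,c[0]+'6')
for n,(r,s) in {'s6':((80,220,280,440),4.5),'t6':((150,270,200,320),6),'w6':((0,120,60,540),1.6)}.items():
    a=cv2.imread(f'pics/{n}.png'); cv2.imwrite(f'pics/{n}c.png',cv2.resize(a[r[0]:r[1],r[2]:r[3]],None,fx=s,fy=s,interpolation=cv2.INTER_CUBIC))
```

```text
10.95 [0.517  0.1541 0.248 ] [-1.79859419e+02  4.11780688e-02  9.14362143e+01] 0.028302058277128284 [-0.31301348 -0.78439989 -3.48247822]
11.0 [0.5173 0.154  0.249 ] [-1.79934419e+02  2.24145571e-02  9.14137659e+01] 0.02872829868506787 [-0.37188203 -1.07346779 -3.20057702]
11.05 [0.5175 0.154  0.2496] [-1.79986295e+02  9.89789514e-03  9.14065776e+01] 0.02851942230548607 [-0.66646194  0.4181604  -3.49253946]
```

View pics/s6c.png

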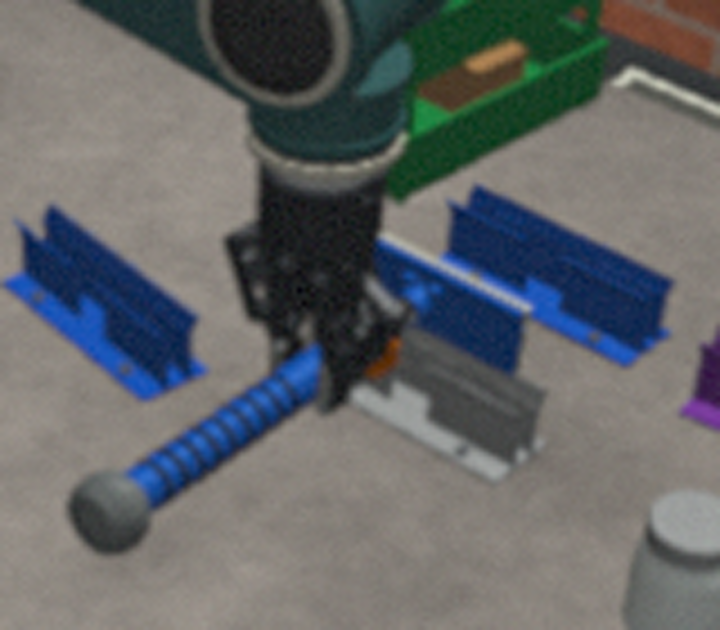

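View pics/t6c.png

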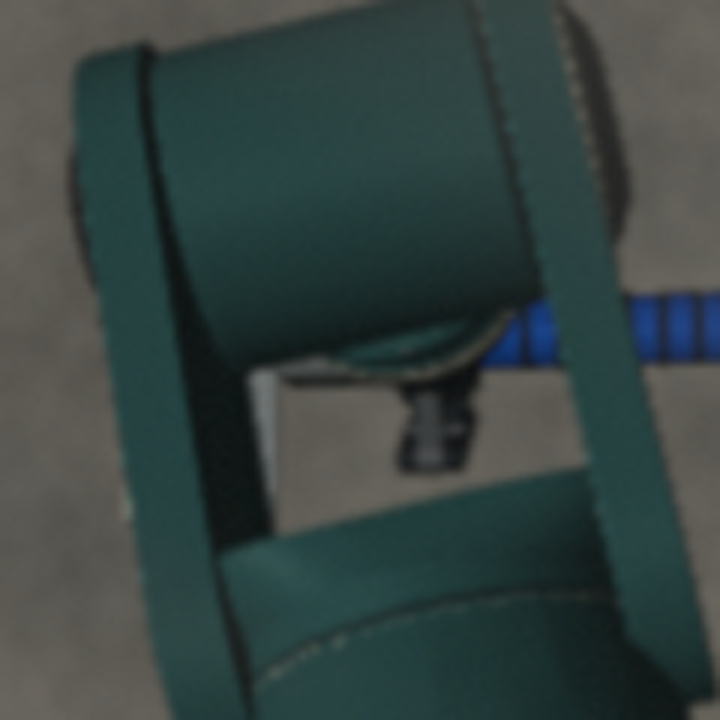

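View pics/w6.png

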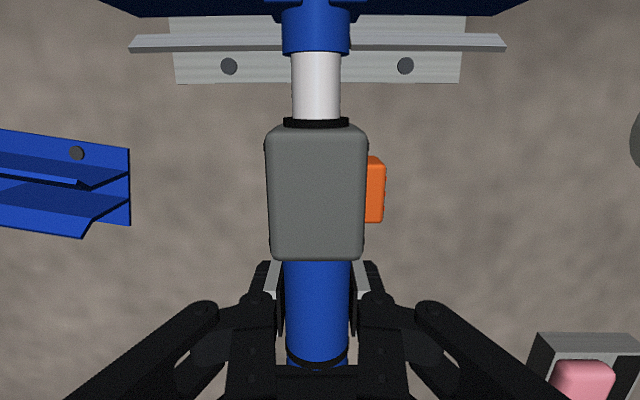

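Run:
```python
from h import *
print(px2w('w6',[[176,83],[460,82.5],[229,66],[405,65]],[.003]*4).round(4))
print(px2w('w6',[[130,51],[505,49],[130,34],[506,34]],[.053]*4).round(4))
a=cv2.imread('pics/w6.png'); cv2.imwrite('pics/w6d.png',cv2.resize(a[0:95,100:540],None,fx=1.8,fy=4,interpolation=cv2.INTER_CUBIC))
```

```text
[[0.4242 0.2421 0.003 ]
 [0.6052 0.2467 0.003 ]
 [0.4589 0.2527 0.003 ]
 [0.5689 0.2558 0.003 ]]
[[0.4243 0.2552 0.053 ]
 [0.6036 0.2602 0.053 ]
 [0.4254 0.2626 0.053 ]
 [0.6029 0.2668 0.053 ]]
```

View pics/w6d.png

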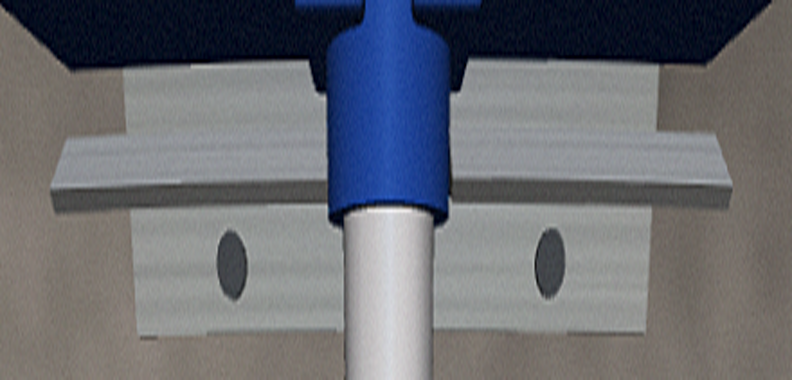

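Run:
```python
from h import *
for z in (.066,.068,.070):
    w=px2w('w6',[[140,17.5],[492.8,15.8]],[z]*2); print(z,w.round(4).tolist(),w.mean(0).round(4),np.hypot(*(w[1]-w[0])[:2]))
```

```text
0.066 [[0.4377, 0.2671, 0.066], [0.5888, 0.2712, 0.066]] [0.5133 0.2691 0.066 ] 0.15115501494027253
0.068 [[0.4388, 0.2667, 0.068], [0.5879, 0.2707, 0.068]] [0.5133 0.2687 0.068 ] 0.14915685669259002
0.07 [[0.4398, 0.2663, 0.07], [0.5869, 0.2703, 0.07]] [0.5133 0.2683 0.07  ] 0.1471586984449075
```

Call:
step_arm:
  plan:
    - {"claw": 255, "tx": -0.05, "ty": 0, "tz": 1.5, "yaw": 0}
    - {"claw": 255, "tx": 0, "ty": 0, "tz": 1, "yaw": 0}
    - {"claw": 255, "tx": 0, "ty": 0, "tz": 1, "yaw": 0}
    - {"claw": 255, "tx": 0, "ty": 0, "tz": 0.5, "yaw": 0}
    - {"claw": 255, "tx": 0, "ty": 0, "tz": 0.5, "yaw": 0}
    - {"claw": 255, "tx": 0, "ty": 0, "tz": 0.5, "yaw": 0}
    - {"claw": 255, "tx": 0, "ty": 0, "tz": 0.5, "yaw": 0}
    - {"claw": 255, "tx": 0, "ty": 0, "tz": 0, "yaw": 0}

```text
time: 12.1
tool_pos: [0.5173, 0.1542, 0.1943]
tool_rot: [-180.0, 0.0, 91.5]
force: [0.6, -0.4, -3.8]
opening: 0.0284
```

Run:
```python
from h import *
for c in ['wrist','scene']: snap(c,c[0]+'7')
for n,(r,s) in {'s7':((80,220,280,440),4.5)}.items():
    a=cv2.imread(f'pics/{n}.png'); cv2.imwrite(f'pics/{n}c.png',cv2.resize(a[r[0]:r[1],r[2]:r[3]],None,fx=s,fy=s,interpolation=cv2.INTER_CUBIC))
```

```text
12.1 [0.5173 0.1542 0.1943] [-1.79966340e+02  6.23694670e-03  9.14581563e+01] 0.028447770004030506 [ 0.56285611 -0.36059667 -3.7733707 ]
12.15 [0.5173 0.1542 0.1946] [-1.79986864e+02  4.06414071e-03  9.14607259e+01] 0.028378902340712917 [-0.02488425 -0.10606292 -4.41467215]
```

View pics/s7c.png

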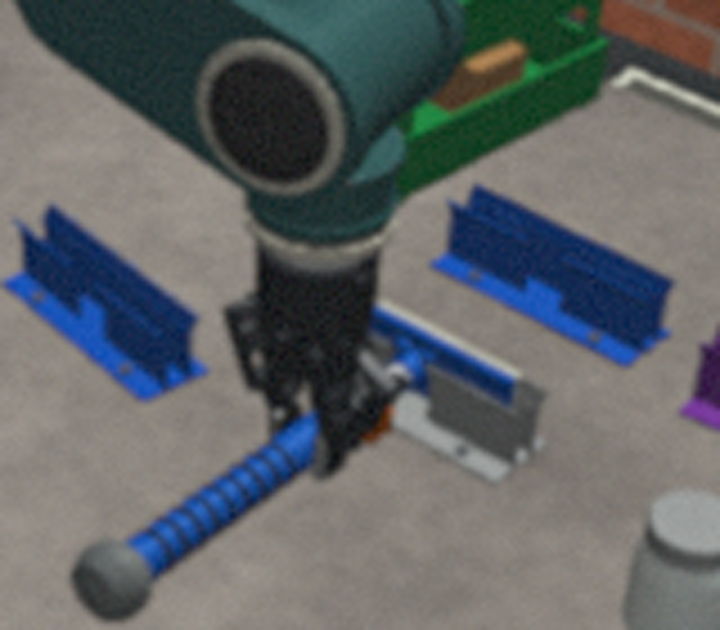

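View pics/w7.png

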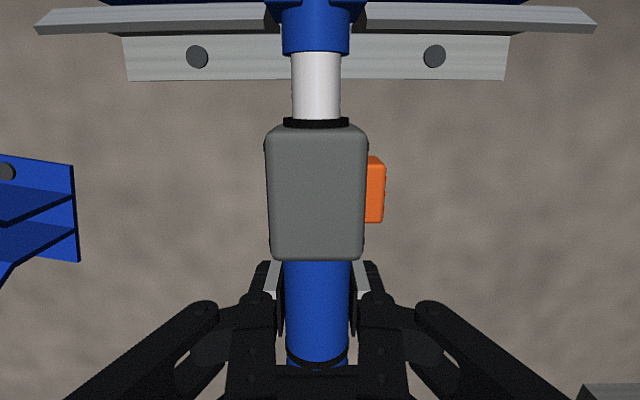

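Call:
step_arm:
  plan:
    - {"claw": 255, "tx": 0, "ty": 0, "tz": 0.4, "yaw": 0}
    - {"claw": 255, "tx": 0, "ty": 0, "tz": 0.4, "yaw": 0}
    - {"claw": 255, "tx": 0, "ty": 0, "tz": 0.3, "yaw": 0}
    - {"claw": 255, "tx": 0, "ty": 0, "tz": 0, "yaw": 0}
    - {"claw": 255, "tx": 0, "ty": 0, "tz": 0, "yaw": 0}

```text
time: 12.82
tool_pos: [0.5174, 0.1542, 0.1838]
tool_rot: [180.0, -0.0, 91.5]
force: [-0.5, 0.4, -4.0]
opening: 0.0282
```

Call:
step_arm:
  plan:
    - {"claw": 255, "tx": 0, "ty": 0, "tz": 0.1, "yaw": 0}
    - {"claw": 255, "tx": 0, "ty": 0, "tz": 0.1, "yaw": 0}
    - {"claw": 255, "tx": 0, "ty": 0, "tz": 0, "yaw": 0}
    - {"claw": 255, "tx": 0, "ty": 0, "tz": 0, "yaw": 0}

```text
time: 13.32
tool_pos: [0.5175, 0.1542, 0.182]
tool_rot: [180.0, -0.0, 91.5]
force: [-2.1, -0.8, 2.5]
opening: 0.0286
```

Call:
step_arm:
  plan:
    - {"claw": 0, "tx": 0, "ty": 0, "tz": 0, "yaw": 0}
    - {"claw": 0, "tx": 0, "ty": 0, "tz": 0, "yaw": 0}
    - {"claw": 0, "tx": 0, "ty": 0, "tz": 0, "yaw": 0}
    - {"claw": 0, "tx": 0, "ty": 0, "tz": 0, "yaw": 0}
    - {"claw": 0, "tx": 0, "ty": 0, "tz": 0, "yaw": 0}

```text
time: 13.95
tool_pos: [0.5174, 0.1542, 0.1817]
tool_rot: [180.0, -0.0, 91.5]
force: [0.3, 0.2, -0.2]
opening: 0.0856
```

Run:
```python
from h import *
for c in ['wrist','scene']: snap(c,c[0]+'8')
for n,(r,s) in {'s8':((80,220,280,440),4.5)}.items():
    a=cv2.imread(f'pics/{n}.png'); cv2.imwrite(f'pics/{n}c.png',cv2.resize(a[r[0]:r[1],r[2]:r[3]],None,fx=s,fy=s,interpolation=cv2.INTER_CUBIC))
```

```text
13.95 [0.5174 0.1542 0.1817] [ 1.79995880e+02 -5.98143323e-04  9.14566399e+01] 0.08557320530029904 [ 0.28828318  0.24315646 -0.18619301]
14.0 [0.5174 0.1542 0.1817] [-1.79998432e+02  1.18425559e-03  9.14587993e+01] 0.08563327576715159 [-0.88285424 -0.63078863  0.95754229]
```

View pics/s8c.png

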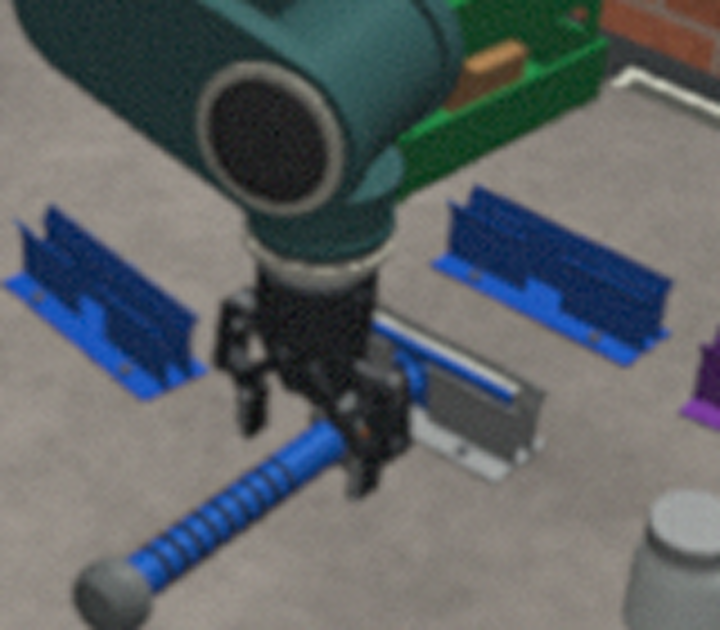

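View pics/w8.png

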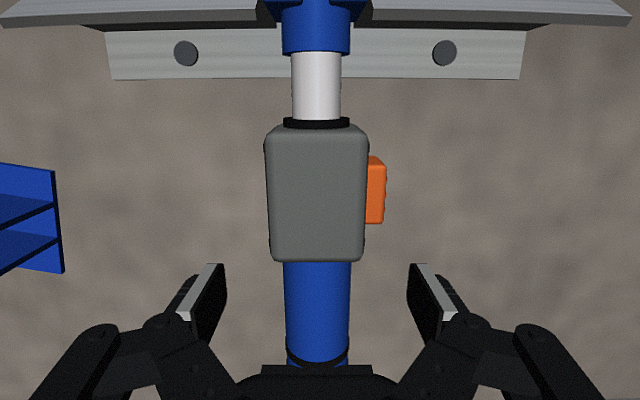

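Call:
step_arm:
  plan:
    - {"claw": 0, "tx": 2.3, "ty": 0.1, "tz": 0, "yaw": 0}
    - {"claw": 0, "tx": 2.3, "ty": 0, "tz": 0, "yaw": 0}
    - {"claw": 0, "tx": 0, "ty": 0, "tz": 0, "yaw": 0}
    - {"claw": 255, "tx": 0, "ty": 0, "tz": 0, "yaw": 0}
    - {"claw": 255, "tx": 0, "ty": 0, "tz": 0, "yaw": 0}
    - {"claw": 255, "tx": 0, "ty": 0, "tz": 0, "yaw": 0}
    - {"claw": 255, "tx": 0, "ty": 0, "tz": 0, "yaw": 0}
    - {"claw": 255, "tx": 0, "ty": 0, "tz": 0, "yaw": 0}
    - {"claw": 255, "tx": 0, "ty": 0, "tz": 0, "yaw": 0}
    - {"claw": 255, "tx": 0, "ty": 0, "tz": 0, "yaw": 0}

```text
time: 15.3
tool_pos: [0.5172, 0.1998, 0.1824]
tool_rot: [180.0, 0.0, 91.4]
force: [-5.8, -1.6, 9.1]
opening: 0.0366
```

Run:
```python
from h import *
for c in ['wrist','scene']: snap(c,c[0]+'9')
for n,(r,s) in {'s9':((80,220,280,440),4.5)}.items():
    a=cv2.imread(f'pics/{n}.png'); cv2.imwrite(f'pics/{n}c.png',cv2.resize(a[r[0]:r[1],r[2]:r[3]],None,fx=s,fy=s,interpolation=cv2.INTER_CUBIC))
```

```text
15.3 [0.5172 0.1998 0.1824] [1.79994600e+02 5.55554153e-03 9.14353800e+01] 0.0366213947043396 [-5.7760395  -1.64418376  9.10338067]
15.35 [0.5172 0.1998 0.1824] [1.79994209e+02 4.07309010e-03 9.14333353e+01] 0.03670298680593299 [-5.44299067 -2.70395935  8.80120981]
```

View pics/s9c.png

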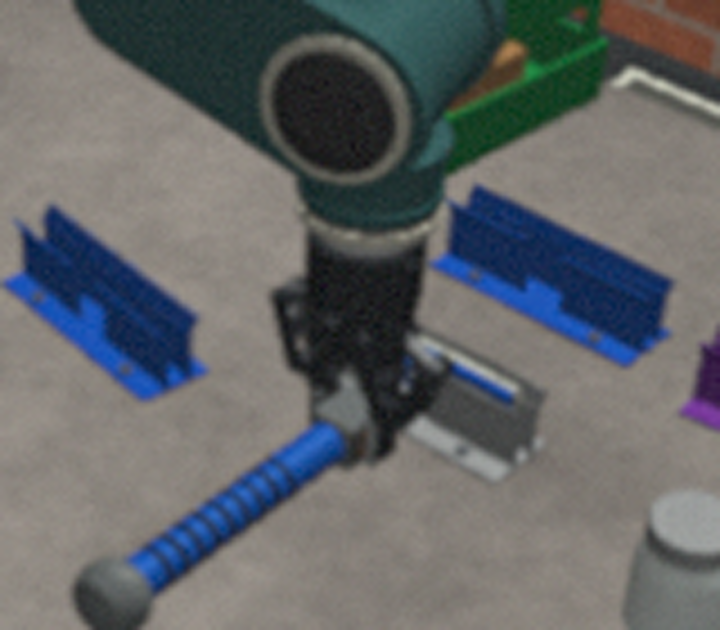

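View pics/w9.png

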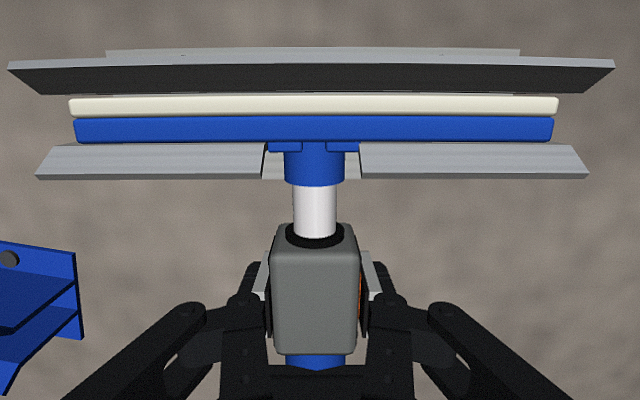

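Call:
step_arm:
  plan:
    - {"claw": 255, "tx": -0.5, "ty": 0, "tz": 0, "yaw": 0}
    - {"claw": 255, "tx": -1, "ty": 0, "tz": 0, "yaw": 0}
    - {"claw": 255, "tx": -1.5, "ty": 0, "tz": 0, "yaw": 0}
    - {"claw": 255, "tx": -1.5, "ty": 0, "tz": 0, "yaw": 0}
    - {"claw": 255, "tx": -1.5, "ty": 0, "tz": 0, "yaw": 0}
    - {"claw": 255, "tx": -1.5, "ty": 0, "tz": 0, "yaw": 0}
    - {"claw": 255, "tx": -1.5, "ty": 0, "tz": 0, "yaw": 0}
    - {"claw": 255, "tx": -1.5, "ty": 0, "tz": 0, "yaw": 0}
    - {"claw": 255, "tx": -1.5, "ty": 0, "tz": 0, "yaw": 0}
    - {"claw": 255, "tx": -1, "ty": 0, "tz": 0, "yaw": 0}
    - {"claw": 255, "tx": -0.6, "ty": 0, "tz": 0, "yaw": 0}
    - {"claw": 255, "tx": 0, "ty": 0, "tz": 0, "yaw": 0}

```text
time: 16.9
tool_pos: [0.5206, 0.0636, 0.1817]
tool_rot: [-180.0, 0.1, 91.4]
force: [-0.1, -4.6, 5.8]
opening: 0.0368
```

Run:
```python
from h import *
for c in ['wrist','scene']: snap(c,c[0]+'10')
for n,(r,s) in {'s10':((100,280,240,440),4)}.items():
    a=cv2.imread(f'pics/{n}.png'); cv2.imwrite(f'pics/{n}c.png',cv2.resize(a[r[0]:r[1],r[2]:r[3]],None,fx=3,fy=3,interpolation=cv2.INTER_CUBIC))
```

```text
16.9 [0.5206 0.0636 0.1817] [-1.79990868e+02  7.60690638e-02  9.14400767e+01] 0.036819378401798816 [-0.13900057 -4.58911335  5.76276822]
16.95 [0.5206 0.0638 0.1817] [-1.79985378e+02  7.82124055e-02  9.14455455e+01] 0.03712515667000117 [ 0.10007936 -3.58919545  5.5930362 ]
```

View pics/s10c.png

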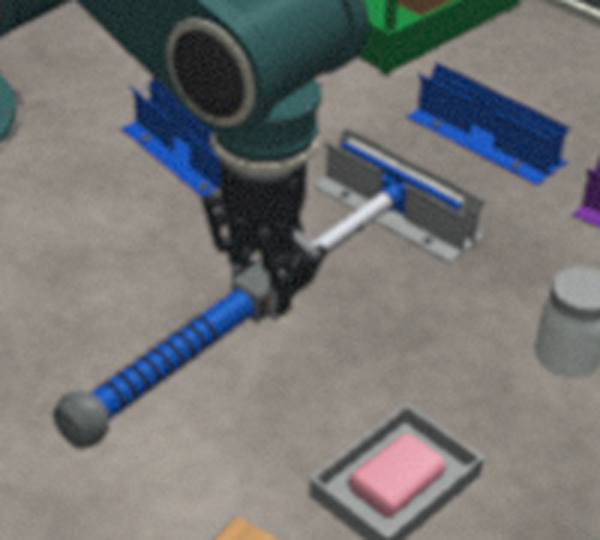

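View pics/w10.png

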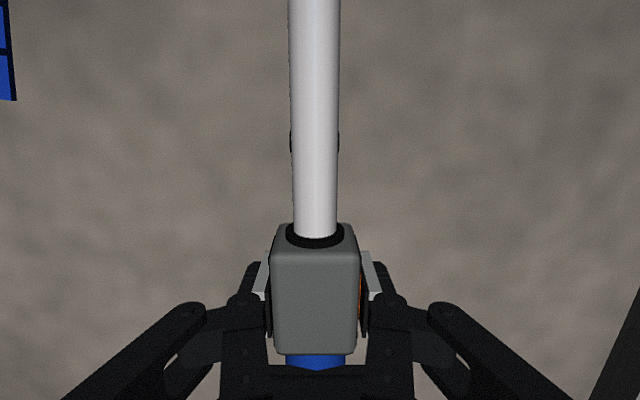

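Call:
step_arm:
  plan:
    - {"claw": 255, "tx": -0.2, "ty": 0, "tz": 0, "yaw": 0}
    - {"claw": 255, "tx": -0.2, "ty": 0, "tz": 0, "yaw": 0}
    - {"claw": 255, "tx": -0.1, "ty": 0, "tz": 0, "yaw": 0}
    - {"claw": 255, "tx": 0, "ty": 0, "tz": 0, "yaw": 0}

```text
time: 17.5
tool_pos: [0.5208, 0.0593, 0.1817]
tool_rot: [180.0, -0.0, 91.5]
force: [0.5, 3.8, 5.0]
opening: 0.0366
```

Call:
step_arm:
  plan:
    - {"claw": 255, "tx": -0.1, "ty": 0, "tz": 0, "yaw": 0}
    - {"claw": 255, "tx": -0.1, "ty": 0, "tz": 0, "yaw": 0}
    - {"claw": 255, "tx": 0, "ty": 0, "tz": 0, "yaw": 0}

```text
time: 17.88
tool_pos: [0.5208, 0.0573, 0.1817]
tool_rot: [180.0, -0.0, 91.5]
force: [1.4, 6.3, 5.1]
opening: 0.037
```

Call:
step_arm:
  plan:
    - {"claw": 255, "tx": -0.1, "ty": 0, "tz": 0, "yaw": 0}
    - {"claw": 255, "tx": -0.1, "ty": 0, "tz": 0, "yaw": 0}
    - {"claw": 255, "tx": 0, "ty": 0, "tz": 0, "yaw": 0}

```text
time: 18.25
tool_pos: [0.5208, 0.0565, 0.1817]
tool_rot: [180.0, -0.2, 91.5]
force: [1.2, 24.2, 4.6]
opening: 0.0367
```

Run:
```python
from h import *
for c in ['wrist','scene']: snap(c,c[0]+'11')
a=cv2.imread('pics/s11.png'); cv2.imwrite('pics/s11c.png',cv2.resize(a[130:230,280:420],None,fx=5,fy=5,interpolation=cv2.INTER_CUBIC))
```

```text
18.25 [0.5208 0.0565 0.1817] [179.99400719  -0.21526063  91.4571299 ] 0.0367322157885738 [ 1.2044342  24.15903121  4.62643692]
18.3 [0.5208 0.0565 0.1817] [179.99242064  -0.21452161  91.46038702] 0.03695721151323178 [ 0.50127418 24.00469945  3.53121155]
```

View pics/s11c.png

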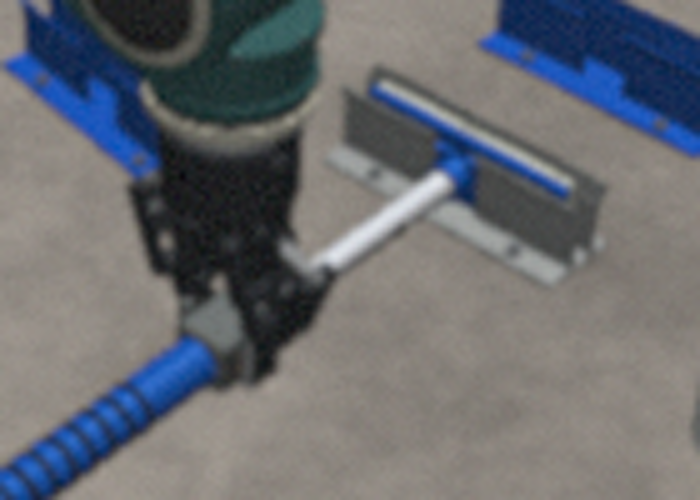

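View pics/w11.png

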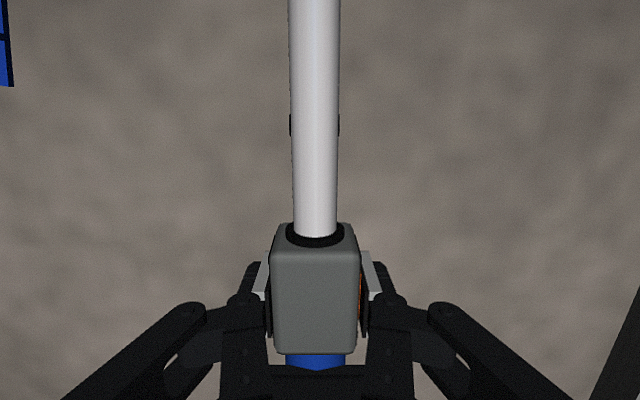

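Call:
step_arm:
  plan:
    - {"claw": 255, "tx": 0.1, "ty": 0, "tz": 0, "yaw": 0}
    - {"claw": 255, "tx": 0, "ty": 0, "tz": 0, "yaw": 0}
    - {"claw": 0, "tx": 0, "ty": 0, "tz": 0, "yaw": 0}
    - {"claw": 0, "tx": 0, "ty": 0, "tz": 0, "yaw": 0}
    - {"claw": 0, "tx": 0, "ty": 0, "tz": 0, "yaw": 0}
    - {"claw": 0, "tx": 0, "ty": 0, "tz": 0, "yaw": 0}
    - {"claw": 0, "tx": 0, "ty": 0, "tz": 0, "yaw": 0}
    - {"claw": 0, "tx": -2, "ty": 0, "tz": 0, "yaw": 0}
    - {"claw": 0, "tx": -2.2, "ty": 0, "tz": 0, "yaw": 0}
    - {"claw": 0, "tx": 0, "ty": 0, "tz": 0, "yaw": 0}

```text
time: 19.6
tool_pos: [0.5219, 0.0134, 0.1817]
tool_rot: [180.0, 0.0, 91.4]
force: [-0.0, 0.1, -0.0]
opening: 0.0855
```

Run:
```python
from h import *
for c in ['wrist','scene']: snap(c,c[0]+'12')
a=cv2.imread('pics/s12.png'); cv2.imwrite('pics/s12c.png',cv2.resize(a[120:280,240:420],None,fx=3.5,fy=3.5,interpolation=cv2.INTER_CUBIC))
```

```text
19.6 [0.5219 0.0134 0.1817] [1.79997134e+02 4.21103845e-03 9.13708520e+01] 0.08545330334285933 [-0.04155663  0.07311264 -0.03084576]
19.65 [0.5219 0.014  0.1817] [ 1.79997327e+02 -5.99476011e-03  9.13896200e+01] 0.08528667661252383 [-0.46866183  0.59194299 -0.22370257]
```

View pics/s12c.png

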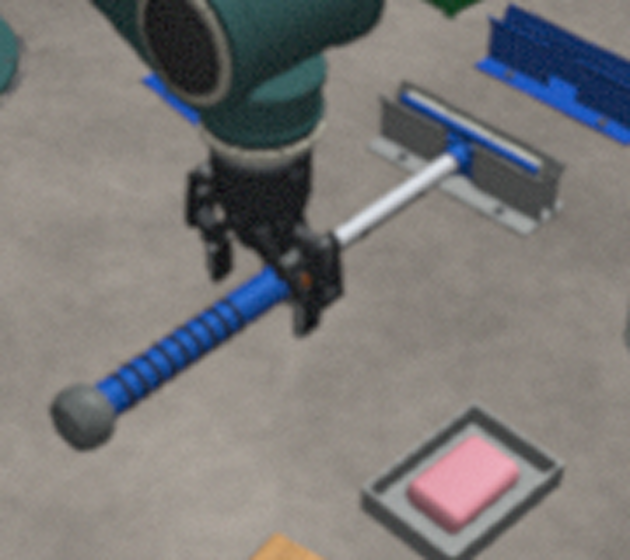

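View pics/w12.png

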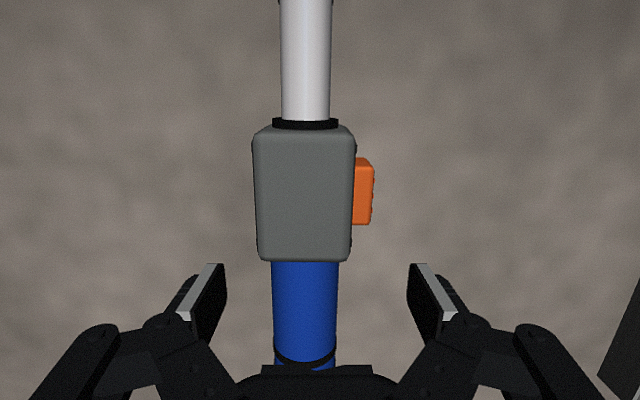

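Call:
step_arm:
  plan:
    - {"claw": 0, "tx": 0, "ty": -0.4, "tz": 0, "yaw": 0}
    - {"claw": 0, "tx": 0, "ty": 0, "tz": 0, "yaw": 0}
    - {"claw": 255, "tx": 0, "ty": 0, "tz": 0, "yaw": 0}
    - {"claw": 255, "tx": 0, "ty": 0, "tz": 0, "yaw": 0}
    - {"claw": 255, "tx": 0, "ty": 0, "tz": 0, "yaw": 0}
    - {"claw": 255, "tx": 0, "ty": 0, "tz": 0, "yaw": 0}
    - {"claw": 255, "tx": 0, "ty": 0, "tz": 0, "yaw": 0}
    - {"claw": 255, "tx": 0, "ty": 0, "tz": 0, "yaw": 0}
    - {"claw": 255, "tx": 0, "ty": 0, "tz": 0, "yaw": 0}
    - {"claw": 255, "tx": 0, "ty": 0, "tz": 0, "yaw": 0}

```text
time: 20.95
tool_pos: [0.5181, 0.0142, 0.1819]
tool_rot: [180.0, -0.0, 91.5]
force: [3.7, 0.8, 4.2]
opening: 0.029
```

Call:
step_arm:
  plan:
    - {"claw": 255, "tx": 0, "ty": 0, "tz": -0.3, "yaw": 0}
    - {"claw": 255, "tx": 0, "ty": 0, "tz": -0.5, "yaw": 0}
    - {"claw": 255, "tx": 0, "ty": 0, "tz": -0.7, "yaw": 0}
    - {"claw": 255, "tx": 0, "ty": 0, "tz": -1, "yaw": 0}
    - {"claw": 255, "tx": 0, "ty": 0, "tz": 0, "yaw": 0}

```text
time: 21.58
tool_pos: [0.5182, 0.0142, 0.2078]
tool_rot: [179.9, 0.0, 91.5]
force: [-0.3, -0.7, -3.5]
opening: 0.0285
```

Run:
```python
from h import *
for c in ['wrist','scene']: snap(c,c[0]+'13')
a=cv2.imread('pics/s13.png'); cv2.imwrite('pics/s13c.png',cv2.resize(a[120:280,240:420],None,fx=3.5,fy=3.5,interpolation=cv2.INTER_CUBIC))
```

```text
21.575 [0.5182 0.0142 0.2078] [1.79910368e+02 4.29764647e-03 9.14567788e+01] 0.028505158037438177 [-0.33685899 -0.71300184 -3.50118832]
21.625 [0.518  0.0142 0.2072] [1.79950624e+02 4.02019363e-03 9.14587444e+01] 0.028578128560847633 [-0.07474469 -0.10284577 -4.67039237]
```

View pics/s13c.png

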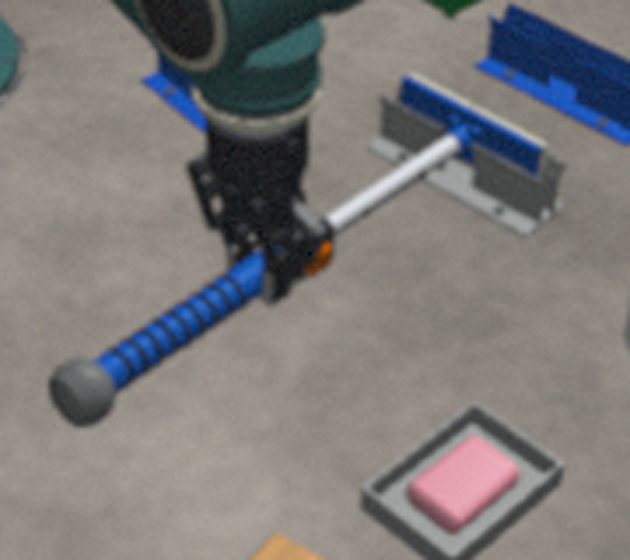

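View pics/w13.png

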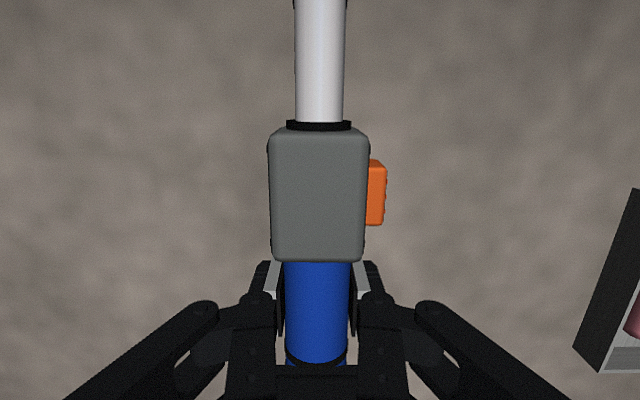

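Lifting cleanly, head rising with the handle and 4 N of weight; go on up.

Call:
step_arm:
  plan:
    - {"claw": 255, "tx": 0, "ty": 0, "tz": -1, "yaw": 0}
    - {"claw": 255, "tx": 0, "ty": 0, "tz": -1.5, "yaw": 0}
    - {"claw": 255, "tx": 0, "ty": 0, "tz": -2, "yaw": 0}
    - {"claw": 255, "tx": 0, "ty": 0, "tz": -2, "yaw": 0}
    - {"claw": 255, "tx": 0, "ty": 0, "tz": -2, "yaw": 0}
    - {"claw": 255, "tx": 0, "ty": 0, "tz": -2, "yaw": 0}
    - {"claw": 255, "tx": 0, "ty": 0, "tz": -1, "yaw": 0}
    - {"claw": 255, "tx": 0, "ty": 0, "tz": -0.5, "yaw": 0}
    - {"claw": 255, "tx": 0, "ty": 0, "tz": 0, "yaw": 0}
    - {"claw": 255, "tx": 0, "ty": 0, "tz": 0, "yaw": 0}
    - {"claw": 255, "tx": 0, "ty": 0, "tz": 0, "yaw": 0}
    - {"claw": 255, "tx": 0, "ty": 0, "tz": 0, "yaw": 0}

```text
time: 23.18
tool_pos: [0.5179, 0.0142, 0.3264]
tool_rot: [-180.0, -0.0, 91.5]
force: [0.9, 0.3, -3.4]
opening: 0.0285
```

Run:
```python
from h import *
for c in ['wrist','scene','top']:
    snap(c,c[0]+'14')
    if c!='wrist': spots(c,['head','end_knob','collar','scrub_brush','jar','soap_dish'])
print(get_obs()['time'])
```

```text
23.175 [0.5179 0.0142 0.3264] [-1.79973976e+02 -2.65648756e-03  9.14612909e+01] 0.028493569491804635 [ 0.90941491  0.28179591 -3.407038  ]
23.225 [0.5179 0.0142 0.3265] [-1.79982033e+02 -7.12175614e-04  9.14582896e+01] 0.028376320727331254 [ 0.19881581 -0.01362416 -4.29705198]
scene head [([0.5243, 0.2676, 0.172], 0.56)]
scene end_knob [([0.5297, 0.0631, 0.1771], 0.6)]
scene collar [([0.5274, 0.0694, 0.1782], 0.92), ([0.5129, 0.2681, 0.0246], 0.25)]
scene scrub_brush [([0.7422, -0.219, 0.0388], 0.69), ([0.5225, 0.2664, 0.1728], 0.64)]
scene jar [([0.7708, 0.2048, 0.0576], 0.65)]
scene soap_dish [([0.7528, -0.0172, 0.0209], 0.91)]
23.575 [0.5179 0.0142 0.3267] [ 1.79998030e+02 -7.17983766e-04  9.14586018e+01] 0.028539749799486713 [ 0.5447614  -0.30138658 -3.30846445]
top head [([0.5134, 0.2723, 0.1786], 0.58)]
top end_knob [([0.512, 0.1884, 0.1816], 0.77)]
top collar [([0.5144, 0.1826, 0.1798], 0.93)]
top scrub_brush [([0.7343, -0.2047, 0.0443], 0.77)]
top jar [([0.4965, 0.2667, 0.0044], 0.65), ([0.7463, 0.2194, 0.0843], 0.61)]
top soap_dish [([0.7601, -0.0121, 0.0255], 0.72)]
23.925
```

View pics/s14.png

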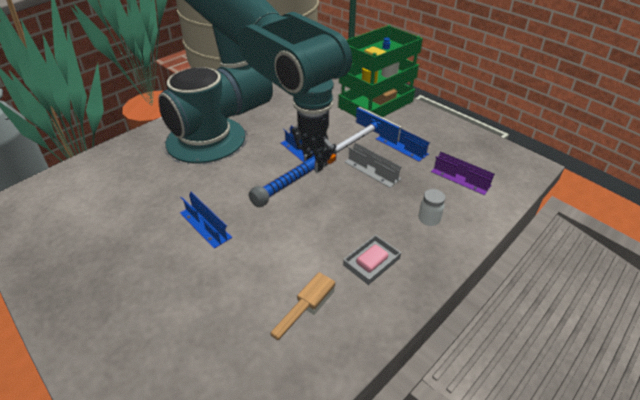

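View pics/t14.png

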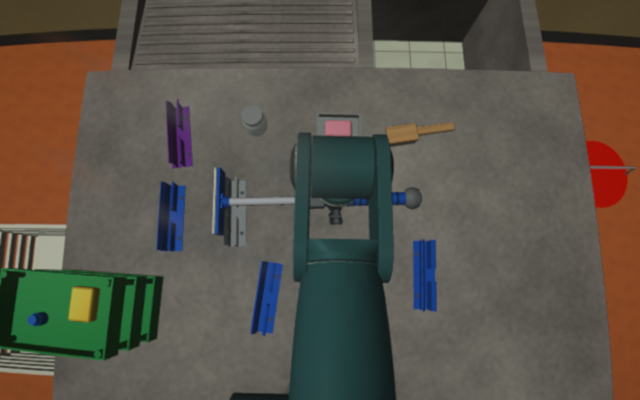

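View pics/w14.png

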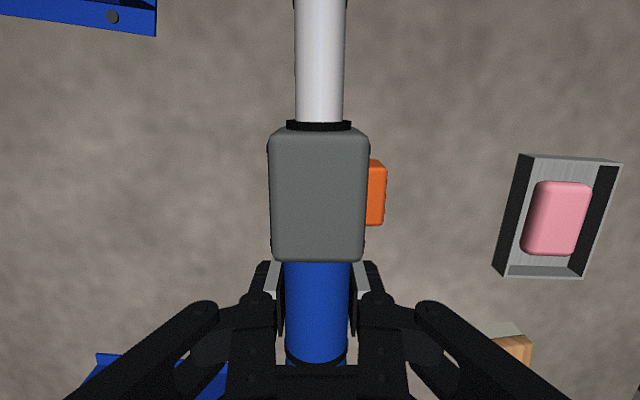

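Run:
```python
from h import *
d=np.array([-.0255,.9997,0]); g=np.array([.5179,.0142,.1715])
for L in (-.182,.261): print(L,g+d*L,w2px('s14',g+d*L),w2px('t14',g+d*L))
```

```text
-0.182 [ 0.522541  -0.1677454  0.1715   ] [[257.56945999 196.62310444]] [[411.78855153 197.18961397]]
0.261 [0.5112445 0.2751217 0.1715   ] [[375.9999044  122.06535092]] [[217.01891475 202.5933286 ]]
```

```bash
python3 -c "
from plant import *
print(ctrl.job_done())"
```

```text
the job is handed in; nothing more can be done
None
```

I set the collapsed head down in the grey steel rack's slot, with the handle out through the gap. I then gripped across the collar to squeeze the button, drew the handle to its end stop and let the button spring out. After regripping on the blue grip I lifted the extended scrubber clear and handed the job in while still holding it, at about 24 s.

Last checks:
- **Extension:** the pull ended in a firm 24 N stop after 143 mm of travel, of which up to about 3 mm was head slack in the slot. Pictures and networks put the head about 0.214 m ahead of the collar, against 0.215 m expected at the second stop. The button looked fully sprung out in the wrist picture.
- **Hold:** the grip is firm at an opening of 28.5 mm. The force reading is steady at about 4 N, the scrubber's weight.
- **Height and level:** the axis is about 0.17 m above the cement. The knob and head fall within about 1.5 and 4 pixels of where a level tool would show.
- **Bystanders:** the brush, jar and soap dish were found where they were at the start, within the networks' accuracy.

One disagreement: the networks' end-knob position was wrong throughout, falling near the collar. I judged the knob from the pictures instead. I read the pole and button only from pictures and forces, and the job reported no verdict.

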